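Clamp the glass cell with the lobed cam

TASK

Two identical cell clamps stand on the lab bench, and only one of them has a glass sample cell in its pocket. On that one, turn the cam by its upright black handle until the cam's high point (nose) points squarely at the sprung jaw and pushes it against the cell, then let go. Leave the cam of the empty clamp as it is.

Things in the scene. Friction and masses are not known exactly. Their poses are not given: they have to be found in the camera images.
- cam (a joint): Angle (rad) of the loaded clamp's cam about its upright axis, growing counter-clockwise from above. 0: nose squarely at the jaw. Starts at -1.45 to -0.9; stops at -1.6 and +1.0, so it can be overturned. Needs 0.08 N m, up to 0.14 while pushing the jaw, and stays where left. Brass teardrop, round part of radius 20 mm about the axis, nose 32 mm from the axis, top 36 mm above the bench.
- cam_grip (a point): Grip point on the loaded clamp's cam: on its axis, 66 mm above the bench, mid-height of the black handle, an upright bar 12 mm thick, 44 to 82 mm above the bench, reaching 32 mm from the axis towards the nose and 14 mm back. x axis: level, along the bar to the nose; z: up; they turn with the cam. Around it all is under 37 mm high, save the cell (20 mm square, top at 68 mm, 93 mm from the axis).
- jaw (a joint): Travel (m) of the loaded clamp's sprung jaw: a steel cross-plate 56 mm wide, face 25 mm from the cam's axis at rest (0), with stem, spring and rubber pad. The nose meets it about 0.8 rad before the cam's 0 and pushes it 0.007 m at the high point, where the pad meets the cell. The spring pushes back with 2 N at rest, 5.5 N at 0.007. Clamp base: dark steel plate 160 x 80 x 12 mm.
- spare_nose (a point): On the empty clamp (same build, no cell in its pocket), to be left alone: a point in its black handle, 28 mm from its cam's axis towards the nose, 66 mm above the bench. x axis: level, along that handle, away from its cam's axis.
Mind the look-alikes: they are no part of the job. Leave any pink or turquoise look-alike of the part that bears cam alone.

How it is judged:
At the end, for the whole second after the job is handed in: The loaded clamp's cam is at rest with its nose within 0.25 rad (14 degrees) of pointing squarely at the jaw, and holds the jaw pushed in by more than 5 mm of its 7 mm (value of joint cam between -0.25 and 0.25 rad and value of joint jaw above 0.005 m and velocity of joint cam between -0.05 and 0.05 rad/s); the robot touches nothing.
It fails at once if the empty clamp's cam is turned (its handle end moved by more than 10 mm) (distance of spare_nose from where it was at the start of the episode above 0.01 m).
It also fails if it takes over 32 s, if anything falls off the work surface, if the arm or the gripper's body presses on something with over 40 N, if the wrist force passes 120 N, or if a joint passes its speed limit or range.

ROBOT

A 7-joint arm with a two-finger parallel gripper is mounted at the origin on the work surface. World frame = base frame: x ahead of the robot, y to its left, z up, the work surface at z = 0. Lengths are in m, angles in rad, forces in N, time in s.
With the tool pointing down it reaches from about 0.4 to 0.875 m from the base axis. Payload 19.3 kg.
Tool frame: the origin (TCP) lies on the centre line of the jaws, within the pads' length; the fingertips stand 22 mm ahead of it and the grasp point (between the pads) lies 3 mm ahead of it; z points along the fingers, y is the line along which they close (so a half turn about z gives the same grasp; the last joint's range is limited). The gripper opens to 85 mm and grips with 20 to 120 N. Pads are 22 mm wide; open, the fingers measure 114 mm over their backs; the gripper's body (76 mm by 85 mm) begins 54 mm behind the grasp point. The pads swing forward as they close: fully open they stand 13 mm farther back than shut.
Start: joints at [1.084, 0.521, -0.036, 1.599, 0.021, 1.021, -0.113], TCP at [0.253, -0.571, 0.253] pointing down, gripper open.
Joint ranges: [-2.91, 2.91], [-0.3, 2.13], [-1.5, 1.42], [0.17, 2.43], [-1.26, 4.41], [0.16, 1.93], [-2.52, 2.52]. Speed limits (rad/s): [1.89, 1.89, 2.39, 2.39, 3.01, 3.01, 3.01].

INTERFACE

Orientations are given as a unit quaternion [w, x, y, z].
In Python, from plant import r gives the robot as it stands.
- The arm moves only by the tool apply_moves, never from a script. Its argument "rows" is a list of rows, each an object with "dp": the shift along the tool's x, y, z in m, a list of three; "turn": the turn, a rotation vector about the tool's x, y, z in rad, a list of three. A call has 1 to 12 rows; each row is the pose to reach, as a shift and turn from the pose commanded when the call began, along the tool's axes at that moment; what a row does not reach only later rows make up. A row lasts 1/10 s, in which the tool goes at most 50 mm and 8.59 degrees, less where a joint would pass 70% of its speed; a pose out of reach is approached as far as the arm can. A call with a gripper value outside its range is refused whole. "jaw" is the opening, from 0 (shut) to 1 (fully open), set as the call begins (left out, the last holds). The fingers move at their own pace and stop on an object; "grip_force" is the grip in N (left out, the last holds). Time passes only in rows, so rows that repeat a pose let the fingers close. It gives the time, the measured TCP pose, the force, the opening and the grip force at its end, in the units of the state.
- r.observe(): the state, without advancing time (a new reading comes with each control period).
- r.snapshot(name): name is "scene" or "top" or "wrist"; returns (picture, depth): 420x560x3 uint8, red, green, blue; 420x560 float32, m along the optical axis (not along the pixel's ray), 0 where there is no reading.
- r.get_calibration(name): a dict with "fx", "fy", "cx", "cy" (pixels), "R" (3x3) and "t" (3): a world point X has camera coordinates R X + t. Camera axes: x right, y down, z forward; pixel columns grow to the right and rows downward; lengths in m; the calibration is good to about 2 mm. A picture is of the moment at which its call begins: read the wrist's pose just before it. get_calibration takes no time and is no camera call; for the wrist camera it gives the pose at the moment of the call.
- r.close_job(): hands the job in; it is judged then, once.
The state is a dict: "clock": time; "joint_positions": joint angles; "joint_velocities": joint speeds; "effort": joint torques, N m; "position": TCP position; "tcp_rot": TCP orientation; "ft_force": force on the tool from outside, world axes, zero at the start; "moment": the same for the moment, N m; "width": finger opening in m; "finger_force": force on a finger pad.
Only numpy, scipy, OpenCV 4.12 (cv2) and the standard library are available. Lean on these libraries where they do the work, as an engineer would, in place of code of your own. Each camera call takes 0.05 s, during which the arm holds its last target. There are 200 camera calls.

## Working session

There is one attempt and no reset: what is moved stays moved. The work goes in short steps, Python scripts to look and compute and a tool call to move; the robot and the scene stay as the last step left them, time stands still between calls to the robot, and variables do not carry over. Pictures are saved under pics/ and viewed, at most 10 in all, crops included, and the job is handed in when it is done.

Besides the shell and the picture viewer there is one more tool, called after "Emit:" as name(argument=value, ...) on one line, values as JSON. apply_moves: Moves the arm, as the interface text tells. Its arguments: {"type":"object","properties":{"rows":{"type":"array"},"jaw":{"type":"number"},"grip_force":{"type":"number"}},"required":["rows"]}

```bash
mkdir -p pics
python3 - <<'E'
from plant import r
import cv2,numpy as np
print(r.observe())
for n in("scene","top"):
    p,d=r.snapshot(n); cv2.imwrite(f"pics/{n}0.png",p[...,::-1]); np.savez(f"{n}0.npz",p=p,d=d,**r.get_calibration(n))
    print({k:np.round(v,3).tolist() for k,v in r.get_calibration(n).items()})
E
```

```text
{'clock': 0.0, 'joint_positions': array([ 1.08377172,  0.52203198, -0.03633105,  1.60000145,  0.02118864,
        1.0210537 , -0.11280571]), 'joint_velocities': array([-8.51671496e-05,  4.11615756e-05, -1.75888301e-04, -1.39841368e-03,
       -6.00527042e-04,  9.08903409e-04,  5.74720756e-05]), 'effort': array([-4.22817930e-04, -9.27108192e+01,  1.97964147e+00, -3.69929051e+01,
        1.78388815e-02,  8.25864205e-03,  6.21110161e-06]), 'position': array([ 0.25288924, -0.57122446,  0.25271681]), 'tcp_rot': array([-5.35208314e-04,  9.78362424e-01,  2.06897701e-01, -1.46896216e-04]), 'ft_force': array([ 0.05853627,  0.25095115, -0.35239068]), 'moment': array([-0.01401147, -0.01364619,  0.02046784]), 'finger_force': 0.0, 'width': 0.08524791325433821}
{'fx': 433.904, 'fy': 433.904, 'cx': 277.034, 'cy': 205.621, 'R': [[-0.567, 0.824, 0.009], [0.446, 0.316, -0.837], [-0.693, -0.471, -0.546]], 't': [0.253, -0.124, 1.283]}
{'fx': 492.18, 'fy': 492.18, 'cx': 279.317, 'cy': 215.726, 'R': [[0.021, -1.0, 0.023], [-0.989, -0.024, -0.144], [0.144, -0.02, -0.989]], 't': [-0.03, 0.432, 0.908]}
```

View pics/top0.png

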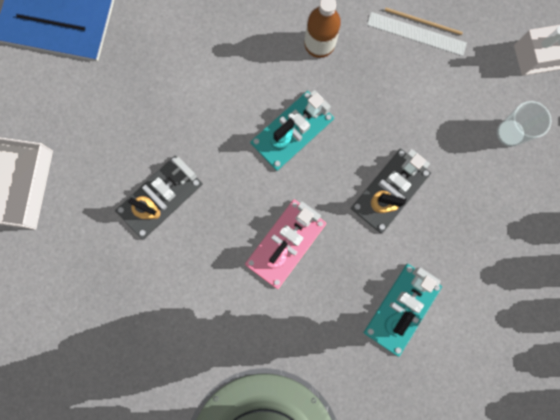

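View pics/scene0.png

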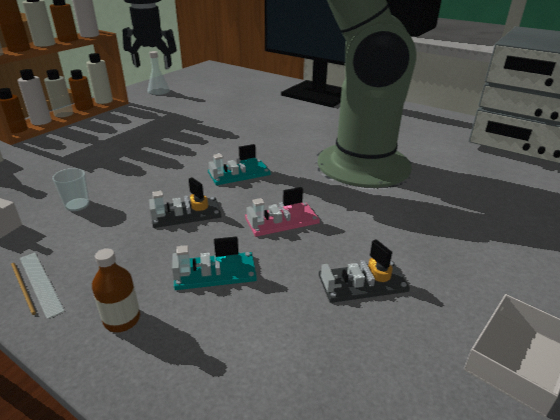

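Dark-based, brass-cam candidates: top (158,197) / scene (365,280), and top (391,190) / scene (185,208). The others are pink or turquoise. The right-hand one in the top view appears to have a cell at (416,162), while the left one shows a dark pocket at (182,172). I'll confirm this in an enlarged crop and measure.

```bash
cat > h.py <<'E'
import numpy as np,cv2
def ray(c,u,v,z):
    R,t=c['R'],c['t']; o=-R.T@t; d=R.T@np.array([(u-c['cx'])/c['fx'],(v-c['cy'])/c['fy'],1]); return o+d*(z-o[2])/d[2]
def pts(c,d):
    v,u=np.mgrid[:d.shape[0],:d.shape[1]]
    P=np.stack([(u-c['cx'])/c['fx']*d,(v-c['cy'])/c['fy']*d,d],-1)
    return (P-c['t'])@c['R']
E
python3 - <<'E'
import numpy as np,cv2
from h import *
T=np.load("top0.npz");S=np.load("scene0.npz")
t=T['p'][...,::-1];s=S['p'][...,::-1]
z=lambda i,x,y,w,h:cv2.resize(i[y:y+h,x:x+w],(390,290),interpolation=cv2.INTER_CUBIC)
cv2.imwrite("pics/crop.png",np.vstack([np.hstack([z(t,105,142,110,82),z(t,338,142,110,82)]),np.hstack([z(s,305,227,110,82),z(s,135,165,110,82)])]))
P=pts(T,T['d'])
hsv=cv2.cvtColor(t,cv2.COLOR_BGR2HSV)
for x0,y0 in((105,142),(338,142)):
    m=np.zeros(t.shape[:2],bool); m[y0:y0+100,x0:x0+110]=1
    Z=P[...,2]
    for nm,k in(("handle",m&(hsv[...,2]<70)&(Z>.06)&(Z<.1)),("brass",m&(hsv[...,0]>8)&(hsv[...,0]<28)&(hsv[...,1]>130)),("tall",m&(Z>.06)&(hsv[...,2]>100)),("light",m&(hsv[...,2]>170)&(hsv[...,1]<60)),("base",m&(Z>.006)&(Z<.016)&(hsv[...,2]<110))):
        q=P[k]; v,u=np.nonzero(k)
        if len(q)<5: print(nm,len(q));continue
        (c,wh,a)=cv2.minAreaRect((q[:,:2]*1000).astype(np.float32))
        e=np.linalg.eigh(np.cov(q[:,:2].T))[1][:,1]
        print(nm,len(q),"px",u.mean().round(),v.mean().round(),"mean",q.mean(0).round(4),"z",np.percentile(q[:,2],[5,95]).round(3),"rect",np.round(c,1),np.round(wh,1),round(a,1),"axis",e.round(3))
E
```

```text
handle 157 px 140.0 205.0 mean [0.4377 0.2327 0.08  ] z [0.068 0.084] rect [438.5 232.2] [46.5 11.6] 64.9 axis [0.44  0.898]
brass 154 px 146.0 211.0 mean [0.4344 0.2321 0.0365] z [0.028 0.052] rect [440.  233.2] [48.5 38. ] 69.7 axis [0.38  0.925]
tall 73 px 157.0 191.0 mean [0.3426 0.071  0.6702] z [0.066 0.961] rect [369.8 121.5] [285.3  11.6] 56.9 axis [0.537 0.844]
light 877 px 170.0 191.0 mean [0.4743 0.1906 0.0308] z [-0.002  0.043] rect [427.9 162.7] [307.3 286. ] 8.4 axis [-0.942  0.335]
base 1821 px 158.0 198.0 mean [0.4633 0.2174 0.0116] z [0.009 0.014] rect [466.7 217.6] [ 80.7 157.3] 45.7 axis [-0.706  0.708]
handle 183 px 392.0 199.0 mean [ 0.4606 -0.2252  0.0774] z [0.063 0.084] rect [ 462.1 -225.9] [45.  10.5] 74.5 axis [0.231 0.973]
brass 153 px 379.0 202.0 mean [ 0.4617 -0.2094  0.0371] z [0.026 0.067] rect [ 461.5 -217.1] [44.1 35.2] 35.4 axis [-0.898 -0.44 ]
tall 201 px 411.0 171.0 mean [ 0.4911 -0.2262  0.2065] z [0.065 0.961] rect [ 409.1 -154.7] [ 45.  377.9] 43.0 axis [-0.66   0.751]
light 1101 px 402.0 192.0 mean [ 0.4848 -0.2568  0.0259] z [-0.003  0.068] rect [ 458.9 -162.8] [206.6 408.8] 18.3 axis [-0.853  0.522]
base 1609 px 385.0 192.0 mean [ 0.487  -0.2281  0.0113] z [0.008 0.014] rect [ 492.1 -238.4] [ 78.3 157.6] 51.2 axis [-0.789  0.614]
```

View pics/crop.png

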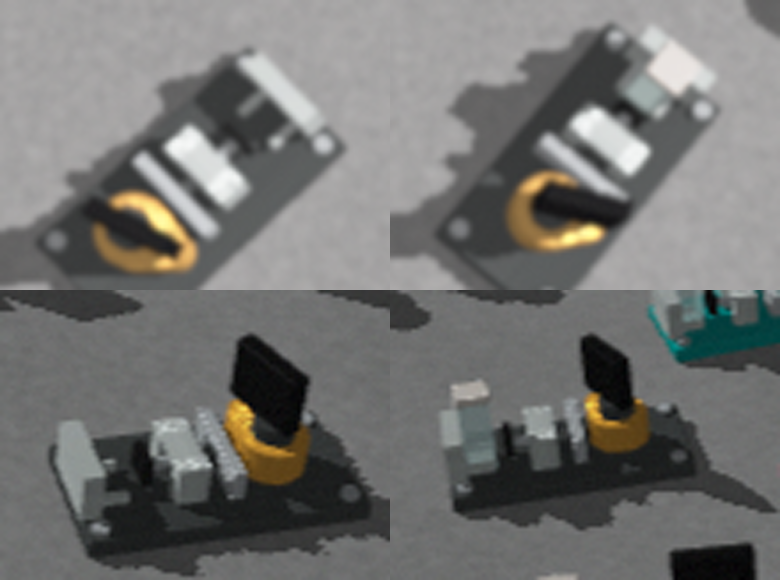

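The crop confirms it. The right clamp (top view (391,190), world about (0.49,-0.24)) holds the cell; the left one's pocket is empty. The loaded clamp's cam axis is at about (0.464,-0.217) and its bar points at about -104.5°. The clamp direction is about -38.5°, so cam ≈ -1.15, which is within the stated range. Next I'll move above it and check from there.

Emit:
apply_moves(rows=[{"dp": [0.01,-0.007,0.001],"turn": [0,0,-0.03]},{"dp": [0.034,-0.024,0.005],"turn": [0,0,-0.09]},{"dp": [0.067,-0.048,0.01],"turn": [0,0,-0.18]},{"dp": [0.107,-0.076,0.017],"turn": [0,0,-0.29]},{"dp": [0.148,-0.105,0.023],"turn": [0,0,-0.4]},{"dp": [0.188,-0.133,0.03],"turn": [0,0,-0.5]},{"dp": [0.229,-0.162,0.036],"turn": [0,0,-0.61]},{"dp": [0.269,-0.19,0.042],"turn": [0,0,-0.72]},{"dp": [0.303,-0.214,0.048],"turn": [0,0,-0.81]},{"dp": [0.327,-0.231,0.051],"turn": [0,0,-0.87]},{"dp": [0.337,-0.238,0.053],"turn": [0,0,-0.9]},{"dp": [0.337,-0.238,0.053],"turn": [0,0,-0.9]}], jaw=1)

```text
clock: 1.3
position: [0.4653, -0.2156, 0.2001]
tcp_rot: [-0.0, 0.79, 0.614, 0.0]
ft_force: [0.1, -0.4, 0.4]
width: 0.0854
finger_force: 0.0
```

```bash
cat > look.py <<'E'
import sys,cv2,numpy as np
from plant import r
from h import *
from scipy.spatial.transform import Rotation as Ro
n=sys.argv[1]
o=r.observe(); c=r.get_calibration("wrist"); p,d=r.snapshot("wrist"); cv2.imwrite(f"pics/{n}.png",p[...,::-1])
w=o['tcp_rot'];M=Ro.from_quat(w[[1,2,3,0]]).as_matrix()
print(o['clock'],o['position'].round(4),"yaw",np.degrees(np.arctan2(M[1,0],M[0,0])).round(1),"zax",M[:,2].round(3),o['joint_positions'].round(2),o['ft_force'].round(1),o['width'])
P=pts(c,d);Z=P[...,2];hsv=cv2.cvtColor(p,cv2.COLOR_RGB2HSV)
near=np.hypot(P[...,0]-.478,P[...,1]+.228)<.11
for nm,k in(("handle top",near&(hsv[...,2]<80)&(Z>.077)&(Z<.087)),("brass top",near&(hsv[...,0]>8)&(hsv[...,0]<28)&(hsv[...,1]>130)&(Z>.032)&(Z<.04)),("base",near&(Z>.008)&(Z<.016)&(hsv[...,2]<110)),("cell",near&(Z>.062)&(Z<.073)&(hsv[...,2]>100))):
    q=P[k&(d>0)]
    if len(q)<20: print(nm,len(q));continue
    a,b,g=cv2.minAreaRect((q[:,:2]*1000).astype(np.float32))
    e=np.linalg.eigh(np.cov(q[:,:2].T))[1][:,1]; v,u=np.nonzero(k)
    print(nm,len(q),"px",u.mean().round(),v.mean().round(),"mean",q.mean(0).round(4),"rect",np.round(a,1),np.round(b,1),round(g,1),"axis deg",np.degrees(np.arctan2(e[1],e[0])).round(1))
E
python3 look.py w1
```

```text
1.3 [ 0.4653 -0.2156  0.2001] yaw 75.7 zax [-0.     0.001 -1.   ] [ 0.58  0.43 -0.34  1.93  0.19  0.81 -0.12] [ 0.1 -0.4  0.4] 0.08539073990390186
handle top 961 px 278.0 225.0 mean [ 0.4632 -0.225   0.0836] rect [ 462.6 -226.4] [45.2 11.6] 76.0 axis deg 76.5
brass top 1055 px 278.0 198.0 mean [ 0.465  -0.2166  0.0378] rect [ 463.6 -221.8] [47.  39.1] 72.1 axis deg 70.7
base 7953 px 305.0 195.0 mean [ 0.4881 -0.2275  0.0139] rect [ 491.8 -240.1] [ 79.8 159.6] 51.1 axis deg 142.7
cell 773 px 385.0 256.0 mean [ 0.5364 -0.2747  0.0695] rect [ 536.8 -276.4] [22.1 22.7] 51.2 axis deg 177.1
```

View pics/w1.png

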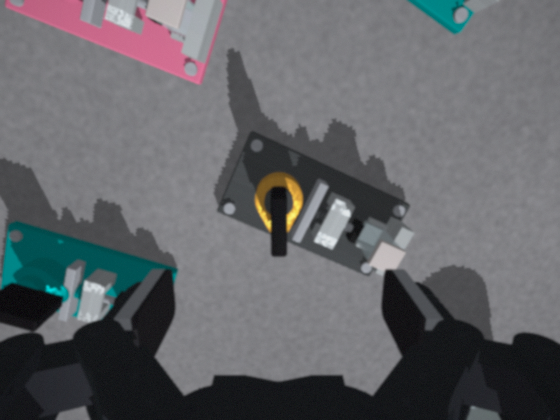

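The wrist view shows the loaded clamp's bar at (278,225) and the cell at (385,256). The axis comes out at (464.8,-217.7) mm, the cell is 92.9 mm from it (expected 93), and the clamp direction is -39°. That puts cam at about -1.13. I'll descend and grip on the axis.

Emit:
apply_moves(rows=[{"dp": [-0.002,0,0.008],"turn": [0,0,0]},{"dp": [-0.002,0,0.025],"turn": [0,0,0]},{"dp": [-0.002,0,0.045],"turn": [0,0,0]},{"dp": [-0.002,0,0.065],"turn": [0,0,0]},{"dp": [-0.002,0,0.085],"turn": [0,0,0]},{"dp": [-0.002,0,0.105],"turn": [0,0,0]},{"dp": [-0.002,0,0.12],"turn": [0,0,0]},{"dp": [-0.002,0,0.128],"turn": [0,0,0]},{"dp": [-0.002,0,0.131],"turn": [0,0,0]},{"dp": [-0.002,0,0.131],"turn": [0,0,0]}])

```text
clock: 2.35
position: [0.4641, -0.2198, 0.0693]
tcp_rot: [-0.0, 0.791, 0.612, -0.0]
ft_force: [-0.0, 0.1, -0.3]
width: 0.0855
finger_force: 0.0
```

Emit:
apply_moves(rows=[{"dp": [0,0,0],"turn": [0,0,0]},{"dp": [0,0,0],"turn": [0,0,0]},{"dp": [0,0,0],"turn": [0,0,0]},{"dp": [0,0,0],"turn": [0,0,0]},{"dp": [0,0,0],"turn": [0,0,0]},{"dp": [0,0,0],"turn": [0,0,0]},{"dp": [0,0,0],"turn": [0,0,0]},{"dp": [0,0,0],"turn": [0,0,0]},{"dp": [0,0,0],"turn": [0,0,0]},{"dp": [0,0,0],"turn": [0,0,0]}], jaw=0, grip_force=40)

```text
clock: 3.35
position: [0.4646, -0.2195, 0.0695]
tcp_rot: [0.0, 0.791, 0.612, 0.0]
ft_force: [1.8, 0.2, 5.8]
width: 0.0117
finger_force: 41.9
```

The bar is gripped at 11.7 mm opening, 42 N. Next I'll turn about the axis: about 1.145 rad in all, counter-clockwise from above, which is negative about the tool z.

Emit:
apply_moves(rows=[{"dp": [0.0,0.0,0],"turn": [0,0,-0.04]},{"dp": [0.0,0.0,0],"turn": [0,0,-0.12]},{"dp": [0.0,0.0,0],"turn": [0,0,-0.21]},{"dp": [0.0,0.001,0],"turn": [0,0,-0.3]},{"dp": [0.0,0.001,0],"turn": [0,0,-0.39]},{"dp": [0.0,0.001,0],"turn": [0,0,-0.48]},{"dp": [0.0,0.001,0],"turn": [0,0,-0.57]},{"dp": [0.001,0.001,0],"turn": [0,0,-0.66]},{"dp": [0.001,0.001,0],"turn": [0,0,-0.75]},{"dp": [0.001,0.001,0],"turn": [0,0,-0.83]},{"dp": [0.001,0.001,0],"turn": [0,0,-0.89]},{"dp": [0.001,0.001,0],"turn": [0,0,-0.92]}])

```text
clock: 4.55
position: [0.4657, -0.2192, 0.0695]
tcp_rot: [0.0, 0.436, 0.9, -0.0]
ft_force: [1.3, -2.5, 5.3]
width: 0.0116
finger_force: 42.1
```

```bash
python3 look.py w2; python3 -c "
from plant import r;print(r.observe()['moment'].round(2))"
```

```text
4.55 [ 0.4657 -0.2192  0.0695] yaw 128.3 zax [ 0.    -0.001 -1.   ] [ 0.69  0.68 -0.5   2.    0.56  0.6   0.48] [ 1.3 -2.5  5.3] 0.011637685836948996
handle top 4156 px 277.0 322.0 mean [ 0.4667 -0.2209  0.0836] rect [ 471.7 -220.1] [36.  43.4] 59.6 axis deg 128.3
brass top 2008 px 277.0 239.0 mean [ 0.4579 -0.21    0.0376] rect [ 459.3 -211.7] [39.8 23.3] 38.5 axis deg -141.3
base 13249 px 281.0 215.0 mean [ 0.4573 -0.2058  0.0138] rect [ 480.4 -230.5] [ 79.1 129.5] 51.0 axis deg -172.6
cell 241 px 278.0 270.0 mean [ 0.4589 -0.2109  0.0676] rect [ 458.7 -211. ] [24.1  1.8] 38.9 axis deg -141.8
[-0.49 -0.09 -0.13]
```

The forces are low. About 0.22 rad is left (yaw 128.3° to 141°).

Emit:
apply_moves(rows=[{"dp": [0,0,0],"turn": [0,0,-0.05]},{"dp": [0,0,0],"turn": [0,0,-0.11]},{"dp": [0,0,0],"turn": [0,0,-0.17]},{"dp": [0,0,0],"turn": [0,0,-0.21]},{"dp": [0,0,0],"turn": [0,0,-0.22]},{"dp": [0,0,0],"turn": [0,0,-0.22]},{"dp": [0,0,0],"turn": [0,0,-0.22]}])

```text
clock: 5.3
position: [0.4659, -0.219, 0.0695]
tcp_rot: [0.0, 0.336, 0.942, -0.0]
ft_force: [2.3, -1.7, 5.5]
width: 0.0118
finger_force: 41.9
```

Emit:
apply_moves(rows=[{"dp": [0,0,0],"turn": [0,0,0]},{"dp": [0,0,0],"turn": [0,0,0]},{"dp": [0,0,0],"turn": [0,0,0]},{"dp": [0,0,0],"turn": [0,0,0]},{"dp": [0,0,0],"turn": [0,0,0]},{"dp": [0,0,0],"turn": [0,0,0]},{"dp": [0,0,0],"turn": [0,0,0]}], jaw=0.5)

```text
clock: 6.0
position: [0.4655, -0.2187, 0.0693]
tcp_rot: [-0.0, 0.336, 0.942, -0.0]
ft_force: [-1.1, -0.3, 0.2]
width: 0.0429
finger_force: 0.0
```

Emit:
apply_moves(rows=[{"dp": [0,0,-0.01],"turn": [0,0,0]},{"dp": [0,0,-0.03],"turn": [0,0,0]},{"dp": [0,0,-0.055],"turn": [0,0,0]},{"dp": [0,0,-0.08],"turn": [0,0,0]},{"dp": [0,0,-0.105],"turn": [0,0,0]},{"dp": [0,0,-0.125],"turn": [0,0,0]},{"dp": [0,0,-0.13],"turn": [0,0,0]},{"dp": [0,0,-0.13],"turn": [0,0,0]}])

```text
clock: 6.8
position: [0.4657, -0.2189, 0.2001]
tcp_rot: [0.001, 0.336, 0.942, -0.0]
ft_force: [-0.0, -0.9, 0.4]
width: 0.0427
finger_force: 0.0
```

```bash
python3 look.py w3
```

```text
6.8 [ 0.4657 -0.2189  0.2001] yaw 140.8 zax [ 0.001 -0.001 -1.   ] [ 0.85  0.49 -0.7   1.92  0.41  0.88  0.82] [-0.  -0.9  0.4] 0.042712751936599846
handle top 925 px 278.0 219.0 mean [ 0.4701 -0.2225  0.0837] rect [ 471.3 -223.6] [11.4 44.6] 50.4 axis deg 140.8
brass top 1062 px 278.0 193.0 mean [ 0.4639 -0.2176  0.0378] rect [ 467.6 -221.1] [39.4 47.1] 48.9 axis deg 151.8
base 8144 px 279.0 207.0 mean [ 0.4805 -0.2302  0.0139] rect [ 492.1 -240.1] [ 79.3 159.1] 51.1 axis deg 141.2
cell 705 px 278.0 312.0 mean [ 0.5356 -0.276   0.0695] rect [ 536.7 -276.9] [21.6 22.2] 50.5 axis deg 147.7
```

View pics/w3.png

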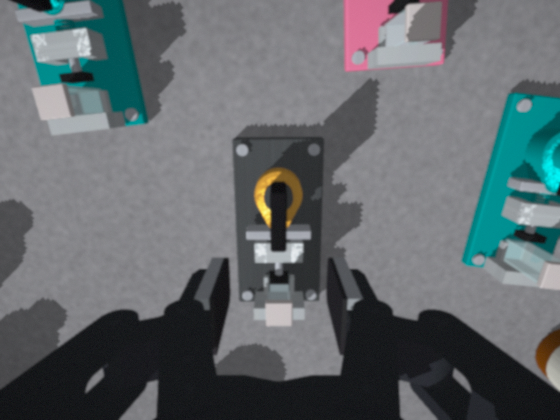

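The picture shows the bar (278,219) in line with the jaw (278,240) and the cell (278,312). Bar and base axes agree within 0.5° (140.8° against 141.2°), and the gripper is clear of everything. Handing in.

```bash
python3 -c "
from plant import r;print(r.close_job())"
```

```text
the job is handed in; nothing more can be done
None
```

I turned the loaded clamp's cam until its nose pointed squarely at the jaw, within about 0.5° in the last wrist view, then let go, backed the gripper clear and handed the job in at about 7 s; the empty clamp was never approached, and the hand-in returned no verdict.

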